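Seat the square colour-standard cell in the varnish comparator

TASK

Take the square glass colour cell off the wooden board and set it in the well of the varnish comparator with its clear faces looking along the light path, pressing it gently down past the spring until its foot is fully home on the cushion inside. Then slide the shutter knob on the lamp house fully open. Leave the other things on the bench where they are.

Things in the scene. Friction and masses are not known exactly. Their poses are not given: they have to be found in the camera images.
- cell_center (a point): Centre of the square amber glass cell, a loose upright block 30 x 30 x 97 mm, 0.14 to 0.24 kg, black cap; foot 48.5 mm below. z up. Its clear faces look along +x and -x; white plates cover the y faces. A metal ridge along x on the cap, 28 x 6 mm, rises 4 mm more. Either pair of faces may be gripped.
- board: Fixed wooden board, 220 (x) x 85 x 12 mm, origin under its centre. The square cell and the round cell stand on it, one near each end, about 100 mm apart.
- comparator: Fixed varnish comparator, origin on the bench under the well's centre. Base 250 (x) x 100 mm. x is the light path: lamp house at x -117 to -73 mm, 66 mm high; tubes; metal block with the well, 60 x 70 x 54 mm, y -32 to 38 mm; eyepiece house at x 82 to 118 mm, 62 mm high. Forcing the cell on its walls or rim with over 40 N chips the glass.
- well_mouth (a point): Centre of the square well's mouth, level with the block's top, 54 mm above the bench; axes as the comparator's. The cell has 1 mm to spare each side along x. In y a fixed wall at -15 mm locates the seated cell (its centre at y = 0); on the +y side is a spring shoe. Mouth edges have lead-ins 3 mm wide, 5 mm deep. Aim 0.7 mm to +y to clear the wall.
- shoe: Steel spring shoe on the well's +y side; origin at the foot of its face. It stands 2.5 mm into the cell's place, sloped over its top 13 mm, and yields along +y with 3 to 10 N. It grips the cell, which stays wherever it is let go and must be pressed down against 3 to 10 N of rubbing.
- shutter_knob (a point): Shutter knob, an upright steel pin 16 mm across on the lamp house; point on its axis, 12 mm below its top, 83 mm above the bench, 95 mm to the -x side of the well. It slides along the comparator's +y to open, against about 1.5 N, and stays where left.
- shutter (a joint): Travel of the shutter knob in m: 0 is shut, 0.026 is fully open against its stop; it starts between 0 and 0.006.
- round_cell: Round glass cell, 32 mm across, 72 mm tall, origin under its centre; not wanted, leave it.
- jar: Jar 68 mm across, 85 mm tall, on the bench; leave it.
- plane: Small hand plane 150 mm long on the bench; leave it.
- offcut: Wooden offcut 120 x 50 x 22 mm on the bench; leave it.
- well_seat (a point): The well's axis at the middle of the seat's setting range, 31.5 mm below the mouth; it does not follow the seat. A cushioned seat inside is set by a screw, not measured: the cell's foot rests 18 to 45 mm below the mouth, different each time; feel for the rise in force. It yields 1 mm per 10 N, 2 mm in all; over 16 N on it cracks the glass.
Things that resemble listed ones, but are neither listed nor needed, are in the scene too. What is shaped like the part that bears cell_center but blue or turquoise is not meant.

How it is judged (in metres and radians):
On the way, in this order (a step that is already met when the one before it is completed fails the run):
1. the square cell is lifted off the board (height (world z) of cell_center above 0.09 m), for 0.1 s.
2. the cell is fully home in the well, on the cushion, clear faces along the light path, with the shutter not yet open (horizontal distance between cell_center and well_mouth below 0.004 m and distance between cell_center and seat_c0 below 0.0521 m and angle between the x axis of cell_center and the x axis of well_mouth, either way round below 0.15 rad and value of joint shutter below 0.015 m), for 0.2 s.
3. then the shutter is slid open (value of joint shutter above 0.023 m), for 0.2 s.
At the end, for the whole second after the job is handed in: The cell stands upright (within 0.08 rad) in the well, centre within 4 mm of the well's axis, foot within about 1.5 mm of the seat, clear faces square to the light path within 0.15 rad (either way round), and the shutter is open to at least 23 mm; nothing is held (horizontal distance between cell_center and well_mouth below 0.004 m and distance between cell_center and seat_c0 below 0.0521 m and angle between the x axis of cell_center and the x axis of well_mouth, either way round below 0.15 rad and angle between cell_center's own z axis and vertical below 0.08 rad and value of joint shutter above 0.023 m); the robot touches nothing.
It fails at once if the cell's glass foot is pressed on the seat with more than 16 N (contact force between cell and seat above 16 N).
It fails at once if the cell is forced against the comparator's walls or rim with more than 40 N (contact force between cell and comparator above 40 N).
It fails at once if one of the other things (round cell, jar, plane, offcut) is shifted more than 20 mm (distance of any of round_cell, jar, plane, offcut from where it was at the start of the episode above 0.02 m).
It also fails if it takes over 61 s, if anything falls off the work surface, if the arm or the gripper's body presses on something with over 40 N, if the wrist force passes 120 N, or if a joint passes its speed limit or range.

ROBOT

A 7-joint arm with a two-finger parallel gripper is mounted at the origin on the work surface. World frame = base frame: x ahead of the robot, y to its left, z up, the work surface at z = 0. Lengths are in mm, angles in rad, forces in N, time in s.
With the tool pointing down it reaches from about 400 to 900 mm from the base axis. Payload 5.6 kg.
Tool frame: the origin (TCP) lies midway between the tips of the shut fingers; the grasp point (between the pads) lies 19 mm behind it; x points along the fingers, y is the direction in which the jaws open and shut, and the axes are right-handed (so a half turn about x gives the same grasp; the last joint's range is limited). The gripper opens to 92 mm and grips with 3 to 60 N. Pads are 20 mm wide; open, the fingers measure 128 mm over their backs; the gripper's body (75 mm by 189 mm) begins 69 mm behind the grasp point.
Start: joints at [-1.325, 0.468, -0.012, 1.603, 0.006, 1.071, -0.056], TCP at [185.164, 623.077, 181.092] pointing down, gripper open.
Joint ranges: [-2.53, 2.53], [-0.31, 2.02], [-1.57, 1.55], [0.28, 2.44], [-1.29, 4.43], [0.15, 1.84], [-2.92, 2.92]. Speed limits (rad/s): [2.57, 2.57, 3.14, 3.14, 3.14, 3.14, 3.14].

INTERFACE

Orientations are given as a rotation vector (axis times angle).
In Python, from cell import robot, grip, kin, viewer gives the robot as it stands. Calls block until the motion is done:
- robot.movep(position, orientation): joint-space move of the TCP to a pose.
- robot.servo_line(position, feed=150, rotation=None): straight line of the TCP; rotation=None keeps the orientation; feed is the mean speed in mm/s.
- robot.goto_joints(angles): joint-space move.
- grip(opening, newtons=None): opening from 0.0 (shut) to 1.0 (fully open); newtons is the grip in N (None keeps the last); returns when the fingers have stopped.
- robot.hold(seconds).
- kin.ik(position, orientation): joint angles nearest the present ones, or None.
- robot.observe(): the state.
- viewer.read_camera(name): name is "scene" or "top" or "wrist"; returns the picture (480x640x3 uint8, red, green, blue); there is no depth.
- viewer.camera_info(name): a dict with "camera_matrix" (3x3 intrinsics, pixels), "R" (3x3) and "t" (3): a world point X has camera coordinates R X + t. Camera axes: x right, y down, z forward; pixel columns grow to the right and rows downward; lengths in mm; the calibration is good to about 2 mm. A picture is of the moment at which its call begins: read the wrist's pose just before it. camera_info takes no time and is no camera call; for the wrist camera it gives the pose at the moment of the call.
A pose or a line that the arm cannot do raises robot.IKError and nothing moves.
- robot.job_done(): hands the job in, once; it reports no verdict.
Trained networks look in the newest picture that a camera, given by its name, has taken for a name from the list of things; names that differ only in an ending like _2 or _b are one class to them, and where a whole thing is asked for, a point or a joint stands for the part that bears it (a point fixed in the world has none). Each returns a list of dicts, best first, with "confidence" (0 to 1); they miss things now and then, are a little off and sometimes report something else, mostly with a low value. They report only what shows in the picture. A call takes as long as a camera call. They do not tell look-alikes from the thing itself.
- viewer.silhouettes(name, camera): "mask" (480x640 bool, what is visible of it).
- viewer.pinpoint(name, camera): "at" ([x, y, z] in mm, in the coordinates of the camera as it stood for that picture, good to about 4 mm: a listed point, or the origin of a listed thing).
The state is a dict: "t": time; "joints": joint angles; "joint_velocities": joint speeds; "joint_torque": joint torques, N m; "tcp_pos": TCP position; "tcp_rot": TCP orientation; "contact_force": force on the tool from outside, world axes, zero at the start; "wrist_torque": the same for the moment, N m; "grip_width": opening from 0.0 (shut) to 1.0 (fully open).
Only numpy, scipy, OpenCV 4.12 (cv2) and the standard library are available. Lean on these libraries where they do the work, as an engineer would, in place of code of your own. Each camera call takes 0.05 s, during which the arm holds its last target.

## Working session

There is one attempt and no reset: what is moved stays moved. The work goes in short steps, each a Python script; the robot and the scene stay as the last script left them, time stands still between calls to the robot, and variables do not carry over. Pictures are saved under pics/ and viewed, and the job is handed in when it is done.

```bash
ls; mkdir -p pics; python3 - <<'E'
from cell import robot, grip, kin, viewer
import cv2,numpy as np
s=robot.observe(); print(s['t'],s['tcp_pos'],s['tcp_rot'],s['contact_force'],s['grip_width'])
for c in ['scene','top','wrist']:
    im=viewer.read_camera(c); cv2.imwrite(f'pics/{c}0.png',im[:,:,::-1])
    i=viewer.camera_info(c); R=np.array(i['R']);t=np.array(i['t'])
    print(c,np.round(i['camera_matrix'],1).tolist(),np.round(-R.T@t,1))
    for n in ['cell_center','well_mouth','shutter_knob','round_cell','comparator','board','jar','plane','offcut']:
        for d in viewer.pinpoint(n,c)[:3]:
            print(n,round(d['confidence'],2),np.round(R.T@(np.array(d['at'])-t),1))
print(robot.observe()['t'])
E
```

```text
pics
0.0 [185.00858831 622.45392745 180.13647726] [ 0.22532643  1.55900781 -0.2280757 ] [-0.13199777 -0.47398335 -0.67030508] 1.0001775142144822
scene [[433.2, 0.0, 320.3], [0.0, 433.2, 239.3], [0.0, 0.0, 1.0]] [1189.9  459.2  627.2]
cell_center 0.87 [581.2 233.3  59.8]
cell_center 0.84 [682.4 162.9  50.4]
cell_center 0.63 [687.4 250.6  46.5]
well_mouth 0.64 [ 535.4 -105.5   51.2]
well_mouth 0.2 [ 531.7 -111.6   24.4]
shutter_knob 0.46 [627.5 -84.9  81.7]
round_cell 0.66 [478.4 258.8  11.9]
comparator 0.75 [ 534.1 -108.8    1.7]
board 0.78 [529.2 254.7  -2. ]
jar 0.73 [723.1  45.8   1. ]
plane 0.85 [ 656.3 -399.5   -1.3]
offcut 0.73 [419.1 433.5  -0.5]
top [[527.5, 0.0, 327.6], [0.0, 527.5, 234.2], [0.0, 0.0, 1.0]] [ 483.9   10.8 1309.5]
cell_center 0.74 [692.8 249.5  51.3]
cell_center 0.72 [581.  228.8  55.7]
cell_center 0.61 [683.6 159.4  50.8]
well_mouth 0.57 [ 532.4 -108.9   58.1]
shutter_knob 0.43 [629.3 -83.2  87.2]
round_cell 0.73 [477.8 251.    8.7]
comparator 0.61 [580.  232.   60.3]
comparator 0.58 [ 532.6 -112.8    5.2]
comparator 0.21 [474.4 253.9  11.9]
board 0.75 [525.5 252.5   1.6]
jar 0.75 [729.5  38.9   4.9]
plane 0.67 [ 6.567e+02 -4.032e+02 -2.000e-01]
offcut 0.72 [418.8 429.7   2.2]
offcut 0.65 [ 533.9 -111.7   24.5]
wrist [[414.3, 0.0, 323.1], [0.0, 414.3, 232.4], [0.0, 0.0, 1.0]] [112.9 645.3 386.4]
offcut 0.88 [421.2 433.7   5.6]
1.5
```

View pics/scene0.png

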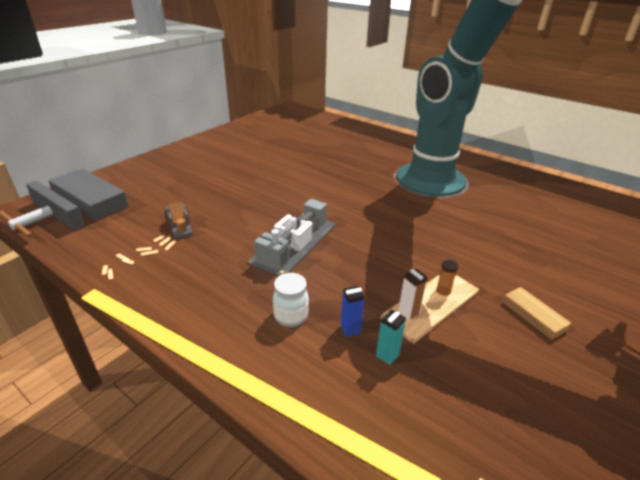

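View pics/top0.png

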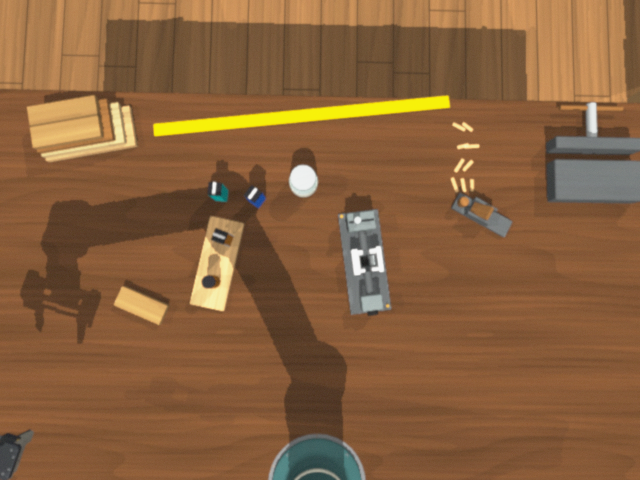

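```bash
python3 - <<'E'
import cv2
a=cv2.imread('pics/top0.png');b=cv2.imread('pics/scene0.png')
cv2.imwrite('pics/crop_t.png',cv2.resize(a[100:290,200:470] if 0 else a[0:1,0:1],None,fx=1,fy=1))
E
python3 - <<'E'
from cell import robot, kin, viewer
import numpy as np
for c in ['top','scene']:
    i=viewer.camera_info(c);K=np.array(i['camera_matrix']);R=np.array(i['R']);t=np.array(i['t'])
    for X in [(581,231,60),(683,161,50),(690,250,49),(478,253,40),(533,-110,54),(628,-84,83)]:
        p=K@(R@np.array(X)+t); print(c,X,np.round(p[:2]/p[2],1))
E
```

```text
top (581, 231, 60) [222.4 237.9]
top (683, 161, 50) [253.7 196.4]
top (690, 250, 49) [216.7 192.9]
top (478, 253, 40) [213.3 281.4]
top (533, -110, 54) [365.9 260.4]
top (628, -84, 83) [356.3 219.2]
scene (581, 231, 60) [411.7 293.5]
scene (683, 161, 50) [351.8 310.3]
scene (690, 250, 49) [391.3 335.5]
scene (478, 253, 40) [442.9 278.9]
scene (533, -110, 54) [293.3 223.8]
scene (628, -84, 83) [274.  235.4]
```

```bash
cat > h.py <<'E'
from cell import robot, grip, kin, viewer
import cv2,numpy as np
from scipy.spatial.transform import Rotation as Ro
def ori(a):
    # tool x down, tool y (jaw) at world angle a
    x=np.array([0,0,-1.]);y=np.array([np.cos(a),np.sin(a),0]);return Ro.from_matrix(np.c_[x,y,np.cross(x,y)]).as_rotvec()
def cam(c):
    i=viewer.camera_info(c);return np.array(i['camera_matrix']),np.array(i['R']),np.array(i['t'])
def pix(P,C):
    K,R,t=C;p=K@(R@np.array(P,float)+t);return p[:2]/p[2]
def onz(uv,z,C):
    K,R,t=C;d=R.T@np.linalg.solve(K,[uv[0],uv[1],1.]);o=-R.T@t;return o+d*(z-o[2])/d[2]
E
python3 - <<'E'
from h import *
s=robot.observe();M=Ro.from_rotvec(s['tcp_rot']).as_matrix();print(M.round(3))
K,R,t=cam('wrist');p=np.array(s['tcp_pos']);print('cam in tool',M.T@(-R.T@t-p),'view dir in tool',(M.T@R.T).round(3))
a=cv2.imread('pics/top0.png');b=cv2.imread('pics/scene0.png')
v=np.hstack([cv2.resize(a[170:320,180:280],(400,600),interpolation=2),cv2.resize(b[250:380,330:415],(400,600),interpolation=2)])
cv2.imwrite('pics/crops1.png',v)
E
```

```text
[[ 0.     0.285  0.959]
 [-0.     0.959 -0.285]
 [-1.     0.     0.   ]]
cam in tool [-205.32867429    0.71161757  -75.6375897 ] view dir in tool [[-0.002 -0.265  0.964]
 [ 1.    -0.     0.002]
 [-0.     0.964  0.265]]
```

View pics/crops1.png

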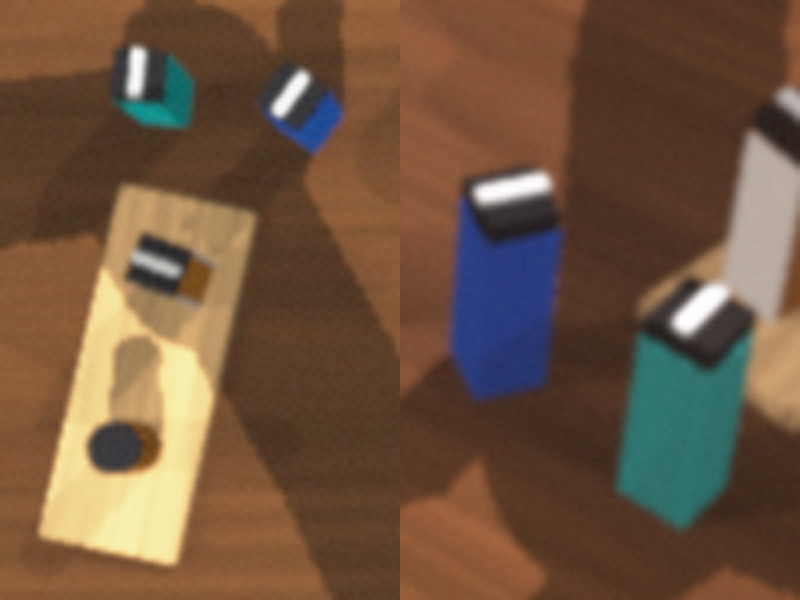

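```bash
python3 - <<'E'
from h import *
for nm,p,A in [('cell',(581,231,85),[-0.28,2.86]),('comp',(533,-110,150),[1.67,-1.47]),('comphi',(533,-110,260),[1.67,-1.47])]:
    for a in A:
        q=kin.ik(p,ori(a)); print(nm,a,None if q is None else np.round(q,2))
robot.movep((540,-110,260),ori(1.67))
K,R,t=C=cam('wrist');im=viewer.read_camera('wrist');cv2.imwrite('pics/w1.png',im[:,:,::-1]);np.savez('w1.npz',K=K,R=R,t=t)
for n in ['well_mouth','shutter_knob','comparator','shoe','well_seat']:
    for d in viewer.pinpoint(n,'wrist')[:2]: print(n,round(d['confidence'],2),np.round(R.T@(np.array(d['at'])-t),1))
s=robot.observe();print(s['t'],s['tcp_pos'],s['joints'])
E
```

```text
cell -0.28 [-0.82  0.57  0.52  1.77 -0.36  0.89 -0.41]
cell 2.86 [-0.33  0.54 -0.14  1.73  0.1   0.87  2.35]
comp 1.67 [-0.38  0.37  0.65  1.93 -0.27  0.94  2.07]
comp -1.47 [-0.65  0.48  1.03  1.94 -0.49  1.   -0.86]
comphi 1.67 [-0.54  0.25  0.82  1.81 -0.2   1.16  2.02]
comphi -1.47 [-0.68  0.3   1.02  1.82 -0.28  1.18 -1.04]
well_mouth 0.68 [ 532.1 -108.7   53.4]
shutter_knob 0.89 [624.1 -79.   84.7]
shutter_knob 0.53 [ 650.3 -405.5    4.6]
comparator 0.87 [ 534.9 -108.1    7.3]
shoe 0.48 [ 531.3 -118.1    1. ]
well_seat 0.92 [ 532.1 -108.8   27.3]
4.675 [ 540.04873601 -109.75772566  259.92582116] [-0.52760221  0.26750646  0.81384534  1.79657899 -0.21040065  1.16721318
  2.02227107]
```

View pics/w1.png

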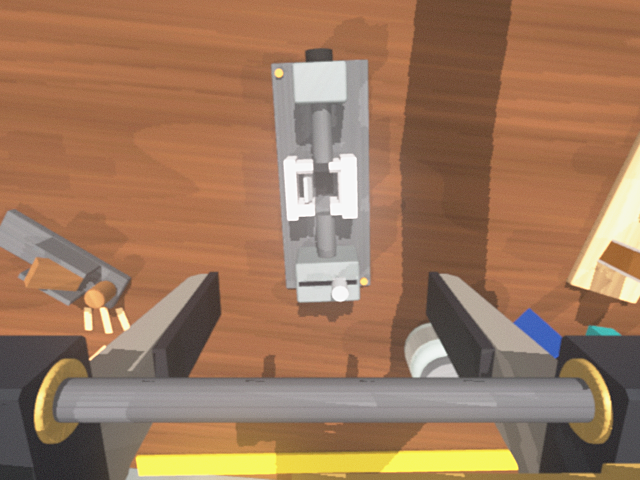

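```bash
python3 - <<'E'
from h import *
im=cv2.imread('pics/w1.png');cv2.imwrite('pics/w1c.png',cv2.resize(im[145:235,262:382],(800,600),interpolation=2))
cv2.imwrite('pics/w1d.png',cv2.resize(im[30:310,250:400],(300*1,560),interpolation=2))
E
```

```text
(no output)
```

View pics/w1c.png

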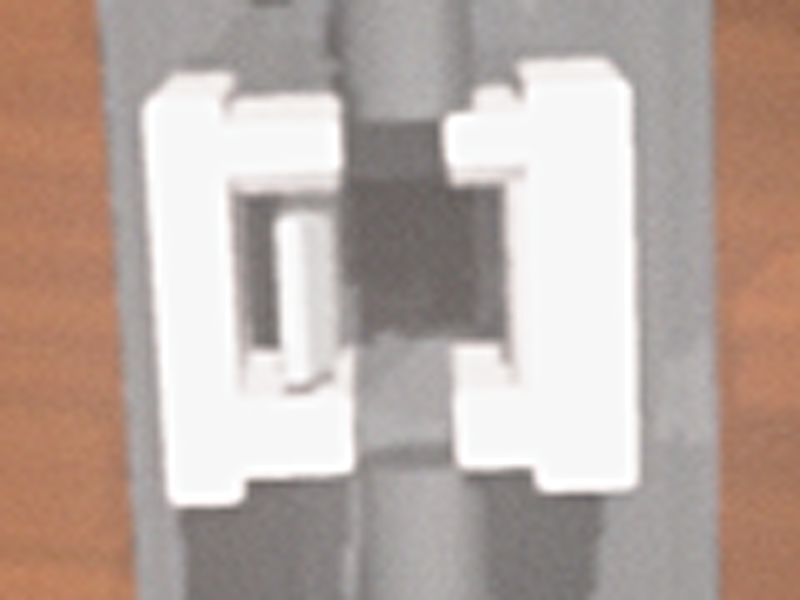

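View pics/w1d.png

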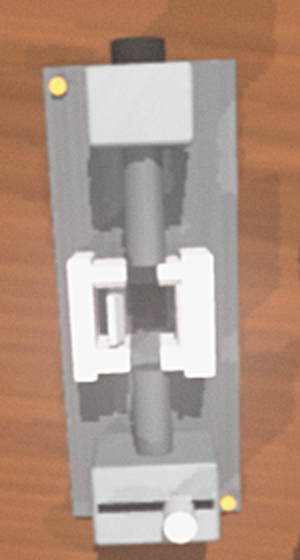

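```bash
python3 - <<'E'
from h import *
d=np.load('w1.npz');C=(d['K'],d['R'],d['t'])
P={}
for n,u,v in [('TL',148,103),('BL',168,505),('TR',632,83),('BR',637,490)]:
    P[n]=onz((262+u/6.6667-.4,145+v/6.6667-.4),54,C);print(n,P[n].round(1))
L=lambda a,b:np.linalg.norm(P[a]-P[b])
print(L('TL','BL'),L('TR','BR'),L('TL','TR'),L('BL','BR'))
c=sum(P.values())/4
for a,b in [('BL','TL'),('BR','TR')]:
    v=P[a]-P[b]; print('x ang',np.arctan2(-v[1],-v[0]))
for a,b in [('TR','TL'),('BR','BL')]:
    v=P[b]-P[a]; print('x ang from y',np.arctan2(v[1],v[0])-np.pi/2)
# base corners from w1d: scale 2, offset 250,30; base edges
for n,u,v in [('bTL',42,66),('bTR',235,60),('bBL',74,514)]:
    print(n,onz((250+u/2,30+v/2),8,C).round(1))
for n,u,v in [('lTL',88,66),('lTR',191,64)]:
    print(n,onz((250+u/2,30+v/2),62,C).round(1))
for n,u,v in [('lBL',94,543),('lBR',218,540)]:
    print(n,onz((250+u/2,30+v/2),66,C).round(1))
print('knob top', onz((250+180/2,30+525/2),95,C).round(1))
print('c',c)
E
```

```text
TL [ 508.2 -149.1   54. ]
BL [ 568.7 -141.4   54. ]
TR [498.2 -78.5  54. ]
BR [559.2 -70.2  54. ]
60.93580143986639 61.526341458892986 71.29131979149042 71.8159727942194
x ang -3.015474603759261
x ang -3.0068381464733647
x ang from y -2.9999656629842617
x ang from y -3.0082705301962895
bTL [ 415.9 -173.4    8. ]
bTR [403. -75.   8.]
bBL [ 661.4 -137.7    8. ]
lTL [ 419.6 -145.8   62. ]
lTR [414.  -99.5  62. ]
lBL [ 651.8 -123.3   66. ]
lBR [643.6 -58.9  66. ]
knob top [624.7 -82.2  95. ]
c [ 533.57152665 -109.82017719   54.        ]
```

```bash
python3 - <<'E'
from h import *
robot.movep((583,238,315),ori(2.86))
K,R,t=C=cam('wrist');im=viewer.read_camera('wrist');cv2.imwrite('pics/w2.png',im[:,:,::-1]);np.savez('w2.npz',K=K,R=R,t=t)
for n in ['cell_center','round_cell','board']:
    for d in viewer.pinpoint(n,'wrist')[:3]: 
        P=R.T@(np.array(d['at'])-t);print(n,round(d['confidence'],2),np.round(P,1),pix(P,C).round())
s=robot.observe();print(s['t'],s['tcp_pos'],np.round(s['joints'],2))
p=pix((581,231,109),C);print(p)
x,y=int(p[0]),int(p[1]);cv2.imwrite('pics/w2c.png',cv2.resize(im[y-45:y+75,x-70:x+90,::-1],(800,600),interpolation=2));print(x-70,y-45)
E
```

```text
cell_center 0.73 [693.  249.3  51.7] [235. 222.]
cell_center 0.71 [684.7 164.9  52.2] [217. 150.]
round_cell 0.68 [477.3 259.   12.2] [411. 174.]
board 0.82 [517.  258.3   4.5] [378. 182.]
6.2083 [583.36296831 236.42751032 315.0996958 ] [-0.85  0.35  0.56  1.52 -0.19  1.32  2.58]
[322.99961243 188.85251064]
252 143
```

View pics/w2.png

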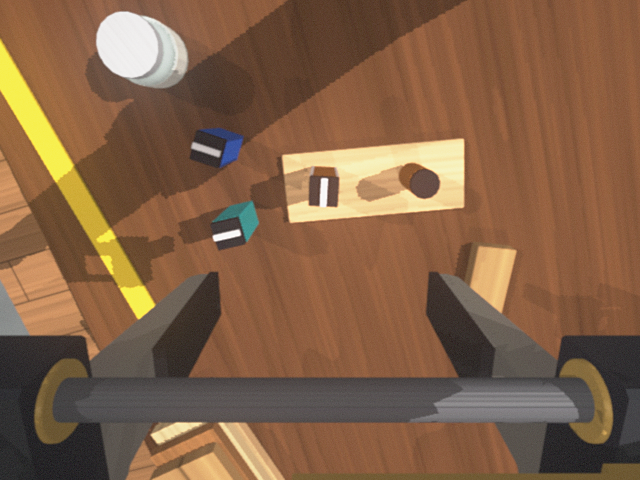

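View pics/w2c.png

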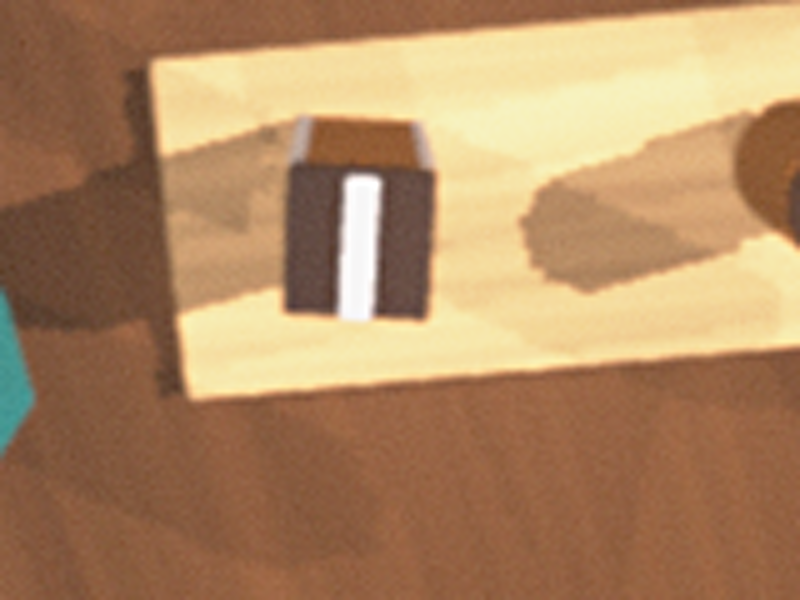

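Look-alikes in this view are the turquoise block at (235,225), the blue block at (217,148) and the round cell at (420,182). The amber block with white plates and a cap ridge, standing on the board at (323,188), is the one I want.

```bash
python3 - <<'E'
from h import *
d=np.load('w2.npz');C=(d['K'],d['R'],d['t'])
P=[onz((252+u/5-.4,143+v/5-.4),109,C) for u,v in [(290,162),(435,168),(427,320),(283,315)]]
for i in range(4):
    v=P[(i+1)%4]-P[i];print(P[i].round(1),np.linalg.norm(v).round(1),np.arctan2(v[1],v[0]).round(3))
print(np.mean(P,0))
r=[onz((252+u/5-.4,143+v/5-.4),113,C) for u,v in [(362,174),(356,320)]]
v=r[1]-r[0];print(r,np.linalg.norm(v),np.arctan2(v[1],v[0]))
E
```

```text
[589.9 214.  109. ] 28.8 2.815
[562.6 223.2 109. ] 30.8 1.243
[572.5 252.4 109. ] 29.2 -0.32
[600.2 243.2 109. ] 31.0 -1.91
[581.27540579 233.18147074 109.        ]
[array([576.67390576, 219.73741404, 113.        ]), array([586.04537316, 247.5245698 , 113.        ])] 29.32491136818541 1.245516874105874
```

```bash
python3 - <<'E'
from h import *
robot.movep((581.3,233,160),ori(2.814))
robot.servo_line((581.3,233,67),feed=150)
s=robot.observe();print(s['t'],s['tcp_pos'],s['contact_force'])
grip(0.0,30)
s=robot.observe();print(s['t'],s['tcp_pos'],s['contact_force'],s['grip_width']*92)
robot.servo_line((581.3,233,140),feed=150)
s=robot.observe();print(s['t'],s['tcp_pos'],s['contact_force'],s['grip_width']*92,np.round(s['joints'],2))
im=viewer.read_camera('scene');cv2.imwrite('pics/s3.png',im[:,:,::-1]);
im=viewer.read_camera('wrist');cv2.imwrite('pics/w3.png',im[:,:,::-1]);
E
```

```text
7.6417 [582.41883689 233.34263004  68.2698497 ] [-0.55571253 -0.26769028  0.45743421]
8.6 [581.39139379 232.94568648  66.99354654] [ 0.53426172  0.53220902 -0.64420295] 29.386450828384127
9.2333 [580.48299666 232.94259342 139.20810725] [-0.58040181  0.44075918 -2.03049068] 29.378078795896172 [-0.81  0.5   0.51  1.73 -0.29  0.99  2.62]
```

View pics/s3.png

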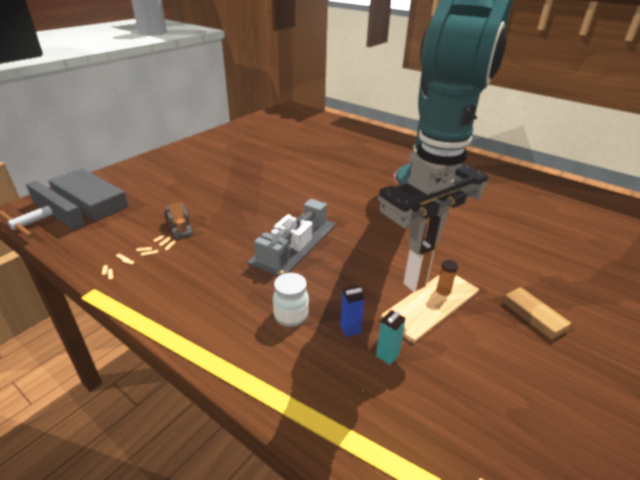

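View pics/w3.png

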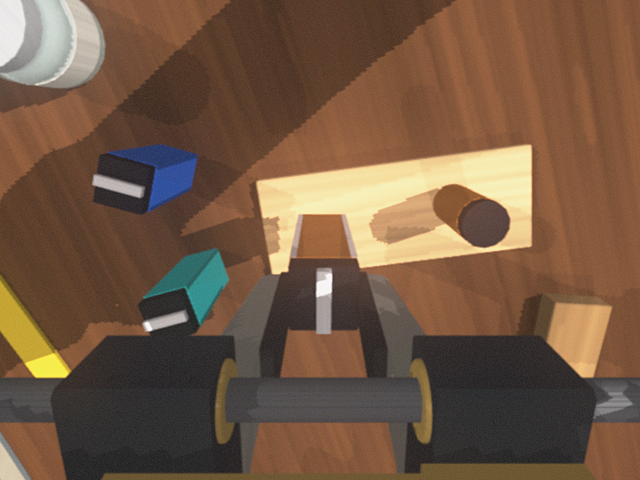

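```bash
python3 - <<'E'
from h import *
robot.servo_line((581.3,233,175),feed=200)
robot.movep((533.3,-107.8,175),ori(1.705))
robot.servo_line((533.3,-107.8,117),feed=150)
robot.hold(0.15)
s=robot.observe();print(s['t'],s['tcp_pos'],s['contact_force'],s['grip_width']*92,np.round(s['joints'],2))
K,R,t=C=cam('wrist');im=viewer.read_camera('wrist');cv2.imwrite('pics/w4.png',im[:,:,::-1]);np.savez('w4.npz',K=K,R=R,t=t)
cv2.imwrite('pics/w4c.png',cv2.resize(im[100:370,180:460,::-1],(800,770))[:600])
im=viewer.read_camera('scene');cv2.imwrite('pics/s4.png',cv2.resize(im[150:290,220:380,::-1],(686,600),interpolation=2))
E
```

```text
11.6417 [ 534.25796705 -107.88182442  118.06745123] [-0.42256852 -1.22510282 -2.41406389] 29.475467466649082 [-0.51  0.46  0.83  1.96 -0.43  0.9   2.25]
```

View pics/w4.png

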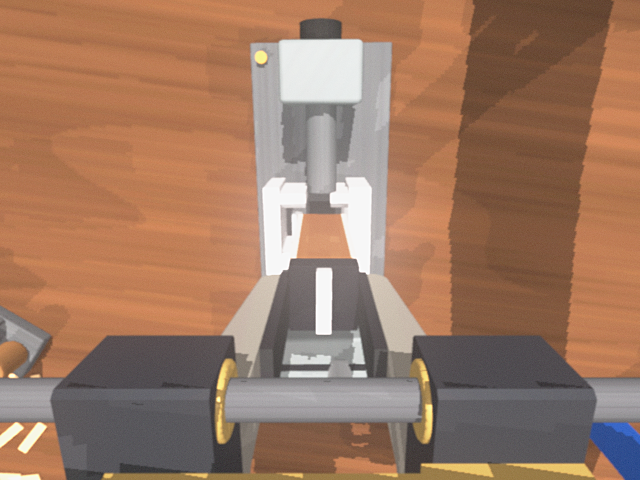

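View pics/s4.png

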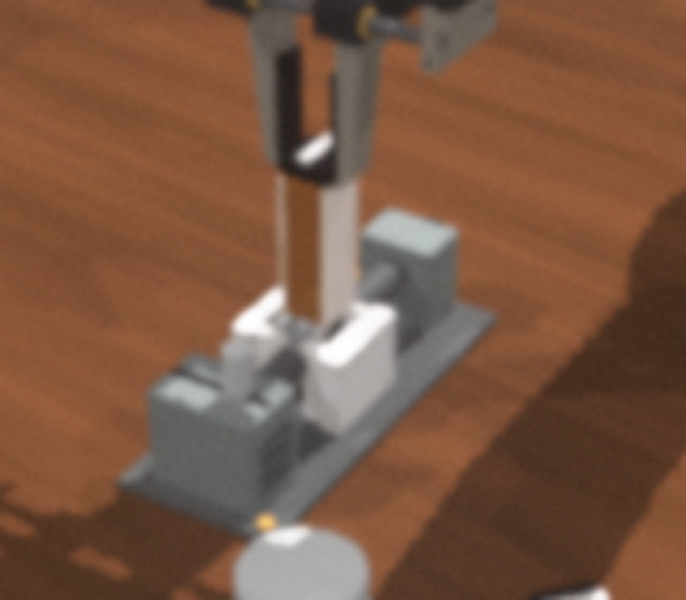

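```bash
python3 - <<'E'
from h import *
im=cv2.imread('pics/w4.png')
cv2.imwrite('pics/w4c.png',cv2.resize(im[168:278,250:390],(764,600),interpolation=2))
E
```

```text
(no output)
```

View pics/w4c.png

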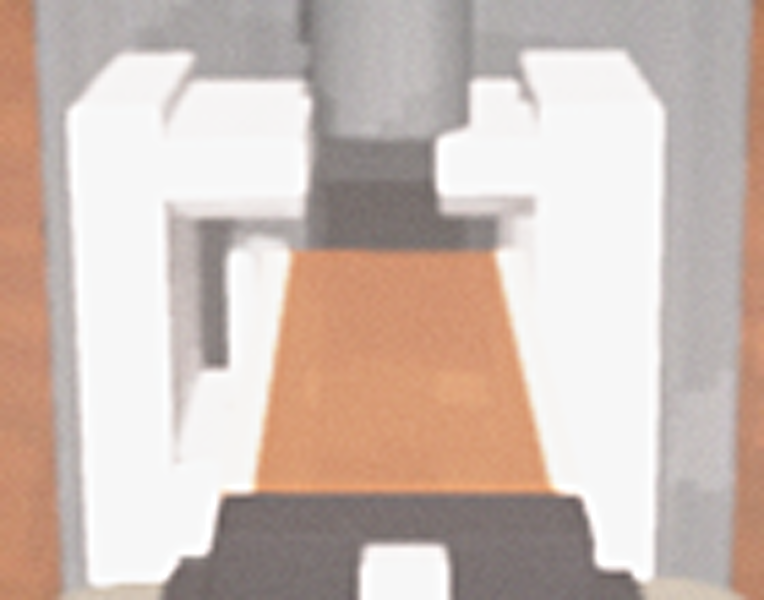

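```bash
python3 - <<'E'
from h import *
d=np.load('w4.npz');C=(d['K'],d['R'],d['t'])
f=lambda u,v,z:onz((250+u/5.457-.4,168+v/5.457-.4),z,C)
th=-3.007;X=np.array([np.cos(th),np.sin(th)]);Y=np.array([-X[1],X[0]]);w=np.array([533.2,-106.85])
def rel(n,P): q=P[:2]-w;print(n,P.round(1),'comp',(q@X).round(1),(q@Y).round(1))
rel('blkTL',f(70,108,54));rel('blkTR',f(662,108,54));rel('blkBL low',f(90,585,54));rel('blkBR low',f(655,585,54))
rel('mouthx left (lead-in top edge?)',f(235,200,54));rel('mouth lip R',f(500,198,54));
rel('footL',f(290,250,62.5));rel('footR',f(497,250,62.5))
s=robot.observe();rel('tcp',np.array(s['tcp_pos']));print(s['contact_force'],s['t'])
E
```

```text
blkTL [ 508.2 -149.8   54. ] comp 30.6 39.2
blkTR [498.6 -79.4  54. ] comp 30.6 -31.8
blkBL low [ 568.7 -141.4   54. ] comp -30.5 39.0
blkBR low [559.1 -70.2  54. ] comp -30.6 -32.8
mouthx left (lead-in top edge?) [ 516.7 -128.9   54. ] comp 19.3 19.6
mouth lip R [512.1 -97.1  54. ] comp 19.6 -12.5
footL [ 520.  -121.4   62.5] comp 15.1 12.6
footR [516.7 -97.1  62.5] comp 15.1 -11.8
tcp [ 534.  -107.8  117.9] comp -0.7 1.0
[-1.02182953  0.248971   -2.54644361] 11.7417
```

```bash
cat >> h.py <<'E'
th=-3.007;X=np.array([np.cos(th),np.sin(th)]);Y=np.array([-X[1],X[0]]);W=np.array([533.2,-106.85])
def force(n=4):
    F=[]
    for _ in range(n):
        F.append(robot.observe()['contact_force']);robot.hold(0.01)
    F=np.mean(F,0);return np.array([F[:2]@X,F[:2]@Y,F[2]])
def P(x,y,z): p=W+x*X+y*Y;return (p[0],p[1],z)
E
python3 - <<'E'
from h import *
x,y=0.,1.55
robot.servo_line(P(x,y,111),feed=40);robot.hold(.15)
f0=force(8);print('base',f0.round(1),robot.observe()['t'])
z=111
while z>97:
    z-=1
    robot.servo_line(P(x,y,z),feed=25)
    f=force()-f0;print(z,f.round(1))
    if f[2]>10 or np.hypot(f[0],f[1])>9: break
print(robot.observe()['t'])
E
```

```text
base [ 0.3 -0.1 -1.8] 12.2583
110 [-0.1  0.3 -0.5]
109 [ 0.   0.  -1.1]
108 [ 0.  -0.2 -0.4]
107 [ 0.1 -0.1 -0.3]
106 [-0.3  0.4 -0.3]
105 [-0.5  0.2 -0.7]
104 [-0.2  0.  -0.4]
103 [-0.7  0.  -0.6]
102 [-0.5 -0.7  1.7]
101 [-0.3 -2.   3.8]
100 [-0.5 -1.6  4.5]
99 [-0.8 -1.9  4.5]
98 [-0.6 -2.3  6. ]
97 [-0.8 -1.8  5.3]
16.225
```

```bash
python3 - <<'E'
from h import *
x,y=0.,1.55
f0=np.array([.3,-.1,-1.8-.5])
z=97.;H=[];st=1.
while z>62:
    z-=st
    robot.servo_line(P(x,y,z),feed=25)
    f=force()-f0;print(z,f.round(1))
    b=np.median(H[-8:-1]) if len(H)>3 else f[2]
    if f[2]-b>6 or f[2]>17 or np.hypot(f[0],f[1])>10: print('stop',b);break
    if f[2]-b>1.5: st=.5
    else: H.append(f[2]);st=1.
s=robot.observe();print(s['t'],s['grip_width']*92)
E
```

```text
96.0 [-0.7 -1.7  6.6]
95.0 [-1.1 -0.8  3.3]
94.0 [-0.8 -1.5  2.7]
93.0 [-0.6 -1.   3.3]
92.0 [-0.9 -1.6  3.7]
91.0 [-0.8 -1.7  3.7]
90.0 [-0.3 -1.4  4.1]
89.0 [-1.3 -1.9  4.1]
88.0 [-1.  -1.6  4.2]
87.0 [-0.7 -1.7  4.6]
86.0 [-1.  -1.2  4.4]
85.0 [-1.6 -0.9  4.9]
84.0 [-1.  -0.9  4.3]
83.0 [-1.1 -0.1  5. ]
82.0 [-0.7 -0.2  4.8]
81.0 [-1.2 -0.1  4.9]
80.0 [-1.1 -0.3  5.3]
79.0 [-1.2  0.3  5.1]
78.0 [-0.7  0.1  5.3]
77.0 [-1.1  0.5  5.7]
76.0 [-0.7  0.5  5.7]
75.0 [-0.9  0.8  5.5]
74.0 [-1.   0.8  5.8]
73.0 [-1.1  1.4  6.1]
72.0 [-1.   1.1  5.9]
71.0 [-0.8  1.4  6.2]
70.0 [-0.8  1.6  6.6]
69.0 [-0.7  1.6  6.2]
68.0 [-0.9  2.   6.6]
67.0 [-0.4  1.6  6.8]
66.0 [-0.9  2.6  6.9]
65.0 [-0.7  2.4  7.1]
64.0 [-0.4  2.2  9.7]
63.5 [ 0.1  1.8 12.7]
stop 6.551197491085786
25.8583 29.443477718394185
```

```bash
python3 - <<'E'
from h import *
f0=np.array([.3,-.1,-2.3])
robot.servo_line(P(0,1.55,63.3),feed=25);robot.hold(.25)
print((force()-f0).round(1))
grip(0.62)
s=robot.observe();print(s['t'],s['grip_width']*92,(force()).round(1))
robot.servo_line(P(0,1.55,150),feed=150)
robot.movep(P(-95,-50,150),ori(1.705))
grip(0.0)
K,R,t=C=cam('wrist');im=viewer.read_camera('wrist');cv2.imwrite('pics/w5.png',im[:,:,::-1])
for n in ['shutter_knob','cell_center']:
    for d in viewer.pinpoint(n,'wrist')[:2]:
        p=R.T@(np.array(d['at'])-t);q=p[:2]-W;print(n,round(d['confidence'],2),p.round(1),(q@X).round(1),(q@Y).round(1))
im=viewer.read_camera('scene');cv2.imwrite('pics/s5.png',cv2.resize(im[150:290,220:380,::-1],(686,600),interpolation=2))
print(robot.observe()['t'])
E
```

```text
[ 0.6  1.5 14.3]
26.9667 57.37763051958697 [-0.5  0.1 -0.1]
shutter_knob 0.73 [621.3 -80.3  84.8] -90.8 -14.5
cell_center 0.73 [684.1 161.6  51.4] -185.6 -245.7
29.35
```

View pics/w5.png

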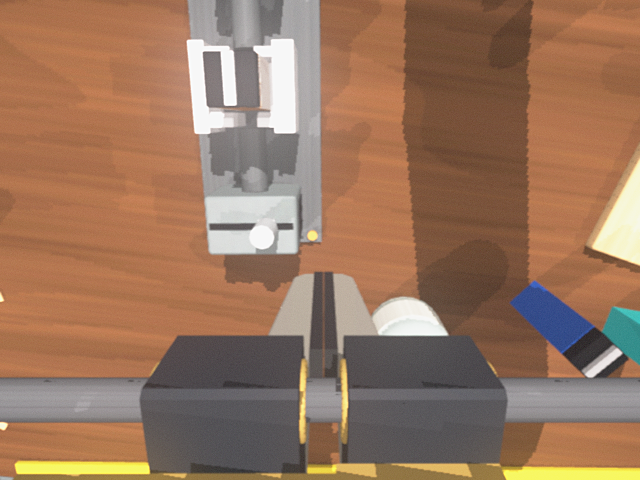

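View pics/s5.png

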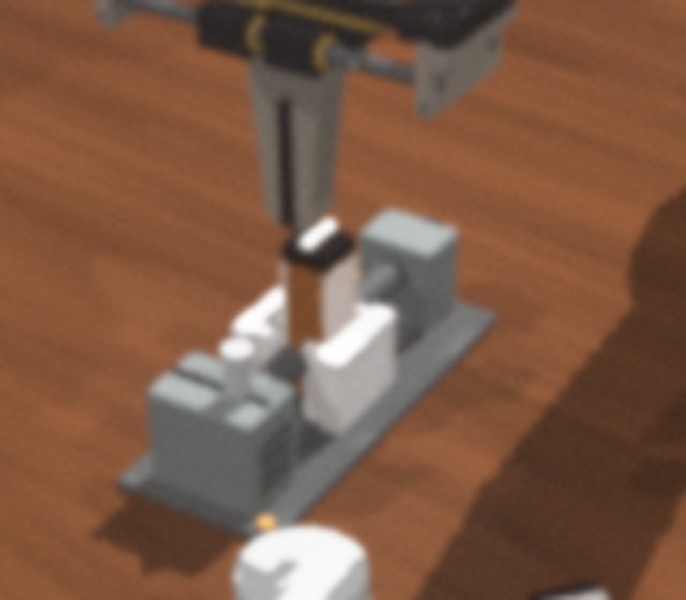

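```bash
python3 - <<'E'
from h import *
robot.servo_line(P(-94.5,-50,79),feed=150);robot.hold(.15)
f0=force(8);print(f0.round(1),robot.observe()['t'])
y=-50;c=None
while y<6:
    y+=2 if (c is not None and y-c>=16) or c is None else 4
    robot.servo_line(P(-94.5,y,79),feed=60)
    f=force(3)-f0;print(y,f.round(1))
    if c is None and f[1]<-1: c=y
    if f[1]<-7 or abs(f[0])>10 or abs(f[2])>10: break
s=robot.observe();print(s['t'])
im=viewer.read_camera('scene');cv2.imwrite('pics/s6.png',cv2.resize(im[150:290,220:380,::-1],(686,600),interpolation=2))
E
```

```text
[0.3 0.1 0. ] 30.1917
-48 [-0.4 -0.4 -0.1]
-46 [-0.9 -0.6 -0. ]
-44 [-0.6 -0.2  0.2]
-42 [-0.3  0.1  0.2]
-40 [-0.5  0.  -0. ]
-38 [ 0.2 -0.4  0.2]
-36 [-0.8 -0.5  0.1]
-34 [-0.4  0.   0.1]
-32 [-0.2  0.4  0.1]
-30 [ 0.3 -0.5 -0.1]
-28 [-0.2 -0.   0.5]
-26 [-0.4 -0.3 -0.1]
-24 [ 0.4 -0.5  0.6]
-22 [-0.8 -0.1 -0.3]
-20 [ 0.2 -0.  -0.2]
-18 [ 0.1  0.2 -0.1]
-16 [-0.3 -0.3  0.3]
-14 [-0.9 -0.3 -0.2]
-12 [ 0.3 -0.4  0.4]
-10 [-0.5 -0.4 -0.3]
-8 [-0.4 -0.2 -0.4]
-6 [-0.1 -0.2  0.2]
-4 [-0.2 -0.2  0.1]
-2 [ 0.1 -0.6  0.1]
0 [-0.5 -0.1  0.1]
2 [-0.3  0.4 -0.1]
4 [-0.4  0.1  0.4]
6 [-0.6 -0.5 -0.3]
37.8917
```

View pics/s6.png

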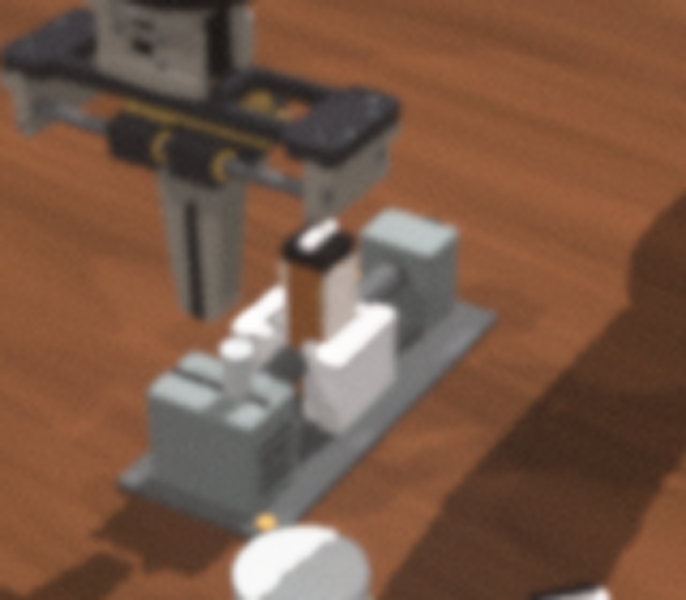

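```bash
python3 - <<'E'
from h import *
s=robot.observe();print(s['tcp_pos'],P(-94.5,6,79),Ro.from_rotvec(s['tcp_rot']).as_matrix().round(2))
C=cam('scene')
for p in [s['tcp_pos'],P(-95,-12.2,95),P(0,0,110)]:
    u=pix(p,C);print(u,(u-[220,150])*4.2875)
E
```

```text
[ 627.60982464 -100.18168336   78.98231886] (np.float64(627.6504689394537), np.float64(-100.11509709666879), 79) [[-0.   -0.13  0.99]
 [-0.    0.99  0.13]
 [-1.   -0.   -0.  ]]
[268.76327724 234.15314397] [209.07255115 360.80660477]
[275.17724185 230.73106372] [236.57242444 346.13443571]
[293.96795455 204.16009085] [317.13760513 232.21138952]
```

```bash
python3 - <<'E'
from h import *
C=cam('scene')
for z in [79,90,95,100,105,110]: print(z,(pix((627.6,-100.1,z),C)-[220,150])*4.2875, (pix(P(-104,6,z),C)-[220,150])*4.2875)
print('s4');
for z in [118,135,145,160,164]: print(z,(pix((533.4,-107.8,z),C)-[220,150])*4.2875)
E
```

```text
79 [209.20059491 360.82730998] [198.32027871 369.87671433]
90 [208.20037871 343.17971127] [197.23938578 352.16301094]
95 [207.74128811 335.07961581] [196.74323051 344.03200458]
100 [207.27938242 326.9298516 ] [196.24401081 335.85077831]
105 [206.81463567 318.7299604 ] [195.74169821 327.61886544]
110 [206.34702158 310.47947829] [195.23626387 319.33579345]
s4
118 [315.35808498 218.97992158]
135 [314.9298579  191.37766509]
145 [314.67395569 174.8829624 ]
160 [314.28440264 149.77352047]
164 [314.17934674 143.00192647]
```

```bash
python3 - <<'E'
from h import *
robot.servo_line(P(-94.5,6,110),feed=250)
robot.servo_line(P(-94.5,-48,105),feed=200)
robot.servo_line(P(-94.5,-48,57),feed=150);robot.hold(.1)
f0=force(5);print(f0.round(1),robot.observe()['t'])
y=-48
for dy in [6,6,6,3,3,3,2,2,2,2,2,2,2,2,2,2]:
    y+=dy
    robot.servo_line(P(-94.5,y,57),feed=80)
    f=force(2)-f0;print(y,f.round(1))
    if f[1]<-6 or abs(f[0])>10 or abs(f[2])>8: break
s=robot.observe();print(s['t'])
im=viewer.read_camera('scene');cv2.imwrite('pics/s7.png',cv2.resize(im[150:290,220:380,::-1],(686,600),interpolation=2))
E
```

```text
[-0.4  0.3  0.1] 39.25
-42 [ 0.1 -0.8 -0.4]
-36 [ 1.  -0.9  0. ]
-30 [ 0.5 -0.2 -0.1]
-27 [ 1. -1.  1.]
-24 [ 0.6 -1.2  0.4]
-21 [ 0.1 -1.   0.6]
-19 [-0.5 -1.   1.1]
-17 [-1.1 -0.6  1.6]
-15 [ 0.3 -1.1  1.1]
-13 [ 0.2 -0.9  1.2]
-11 [-0.7 -1.1  1.1]
-9 [ 0.1 -1.5  0.9]
-7 [ 0.4 -0.9  0.1]
-5 [ 1.3 -2.8  2.1]
-3 [ 2.1 -6.2  4.1]
43.25
```

View pics/s7.png

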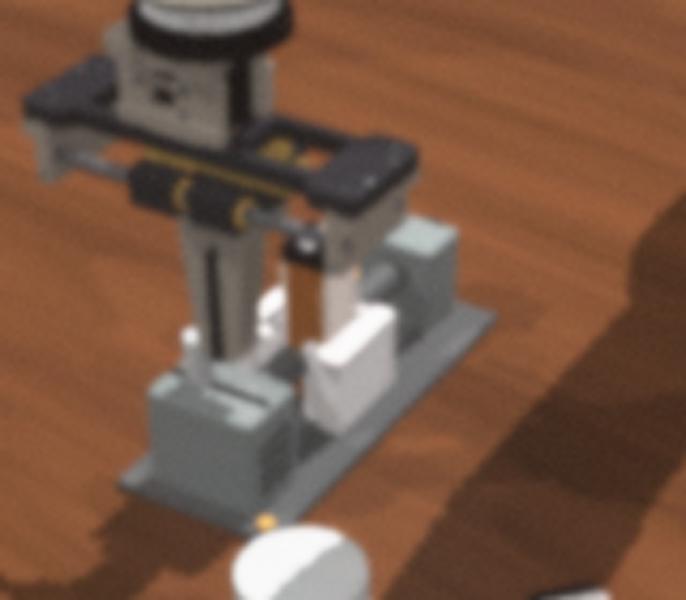

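```bash
python3 - <<'E'
from h import *
robot.hold(.2)
robot.servo_line(P(-94.5,-10,57),feed=80)
robot.servo_line(P(-94.5,-30,160),feed=180)
C=cam('wrist');im=viewer.read_camera('wrist');cv2.imwrite('pics/w8.png',im[:,:,::-1])
K,R,t=C
for n in ['shutter_knob']:
    for d in viewer.pinpoint(n,'wrist')[:2]:
        p=R.T@(np.array(d['at'])-t);q=p[:2]-W;print(n,round(d['confidence'],2),p.round(1),(q@X).round(1),(q@Y).round(1))
im=viewer.read_camera('scene');cv2.imwrite('pics/s8.png',cv2.resize(im[150:290,220:380,::-1],(686,600),interpolation=2))
im=viewer.read_camera('top');cv2.imwrite('pics/t8.png',im[:,:,::-1])
s=robot.observe();print(s['t'],s['contact_force'])
E
```

```text
shutter_knob 0.66 [ 623.9 -101.5   83.1] -90.6 6.9
44.6833 [-1.00017849 -0.21277111 -0.03613455]
```

View pics/w8.png

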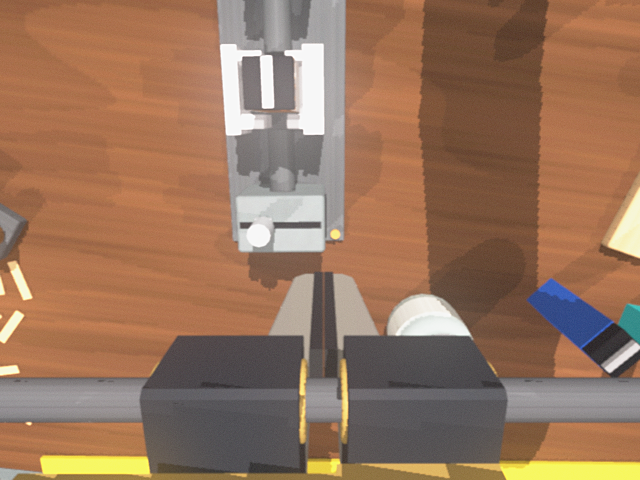

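View pics/s8.png

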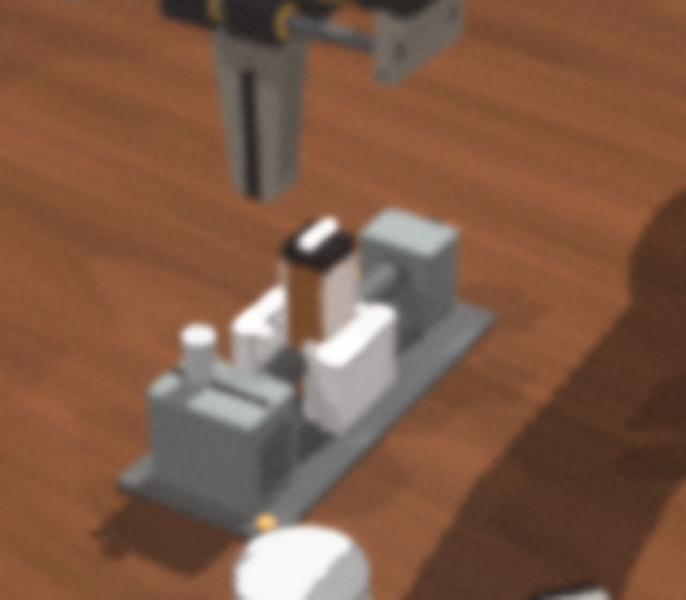

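```bash
python3 - <<'E'
from h import *
C=cam('wrist');im=cv2.imread('pics/w8.png');g=im[220:250,243:275].min(2)
def cen(im,r0,r1,c0,c1):
    m=(im[r0:r1,c0:c1].min(2)>243);ys,xs=np.nonzero(m);return xs.mean()+c0,ys.mean()+r0,m.sum()
a=cen(im,218,250,240,278);p=onz(a[:2],95,C);q=p[:2]-W;print(a,p,q@X,q@Y)
d=np.load('w1.npz');C=(d['K'],d['R'],d['t']);a=cen(cv2.imread('pics/w1.png'),280,306,325,357);p=onz(a[:2],95,C);q=p[:2]-W;print(a,p,q@X,q@Y)
a=cv2.imread('pics/top0.png');b=cv2.imread('pics/t8.png');cv2.imwrite('pics/tc.png',np.hstack([cv2.resize(a[200:320,320:420],(400,480)),cv2.resize(b[200:320,320:420],(400,480))]))
print(robot.observe()['t'])
E
```

```text
(np.float64(257.9612403100775), np.float64(235.00516795865633), np.int64(387)) [ 628.17632222 -106.49752439   95.        ] -94.16466090685445 12.395267591435395
(np.float64(339.74719101123594), np.float64(293.30337078651684), np.int64(178)) [625.54886939 -82.35484576  95.        ] -94.80059596355603 -11.881635564242682
44.6833
```

View pics/t8.png

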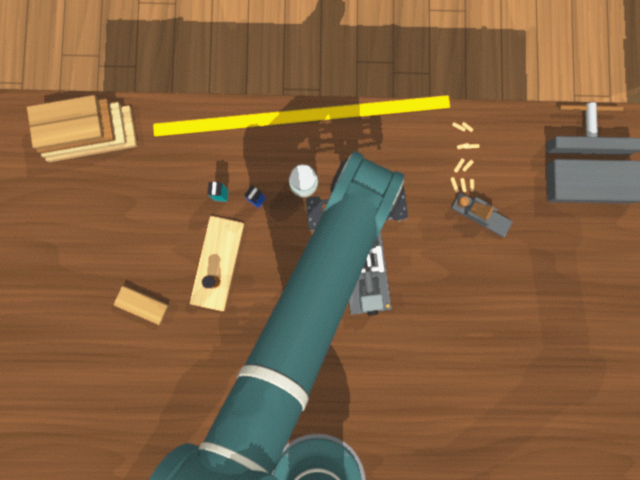

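```bash
python3 - <<'E'
from h import *
robot.job_done();print(robot.observe()['t'])
E
```

```text
the job is handed in; nothing more can be done
the job is handed in; nothing more can be done
```

I took the amber square cell off the board, pressed it home in the comparator well and slid the shutter open. I then handed the job in at about 45 s of the 61 s allowed; no verdict was reported.

- **Seating:** the spring's rubbing was about 4–7 N on the way down. The force then rose by about 7 N with the foot about 45 mm below the mouth, which I took as the cushion (limit 16 N). After release the cell stood upright with its clear faces along the light path. In the scene picture the cap ridge was within a few pixels of where a fully seated cell should be.
- **Shutter:** my first push passed over the knob without touching it, because the fingertips sit about 20–30 mm higher than the stated tool point. I repeated it lower and pushed until the force rose to about 6 N at the stop.
- **Knob travel, which partly disagreed:** the pictures give 24.3 mm of travel from an unknown start of 0–6 mm, which fits fully open. The trained network's own reading of the knob gave only about 21 mm. I relied on the stop force and the picture measurement.
- **Other things:** in the last top view the round cell, jar, plane and offcut look where they started. The gripper was closed, raised clear and touching nothing.

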